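# Chock a roller on the sloping ramp

## Robot

A 6-joint arm with a two-finger parallel gripper is mounted at the origin on a cart in front of the work surface, level with it; the furniture and walls round the work are solid. World frame = base frame: x ahead of the robot, y to its left, z up, the work surface at z = 0. Lengths are in mm, angles in rad, forces in N, time in s.
With the tool pointing down it reaches from about 350 to 975 mm from the base axis. Payload 7.1 kg.
Tool frame: the origin (TCP) lies midway between the tips of the shut fingers; the grasp point (between the pads) lies 19 mm behind it (ctrl.grip_depth is the distance from the TCP to the grasp point, in mm); z points along the fingers, y is the line along which they close (so a half turn about z gives the same grasp; the last joint's range is limited). The gripper opens to 88 mm and grips with 3 to 60 N. Pads are 20 mm wide; open, the fingers measure 115 mm over their backs; the gripper's body (75 mm by 178 mm) begins 61 mm behind the grasp point.
Start: joints at [-1.307, 0.423, 1.63, -0, 1.089, -0.019], TCP at [174.422, -600.151, 222.675] pointing down, gripper open.
Joint ranges: [-3, 3], [-0.9, 2.11], [0.09, 2.58], [-1.31, 4.45], [0.11, 2.69], [-2.54, 2.54]. Speed limits (rad/s): [2.39, 2.39, 3.01, 3.14, 3.14, 3.14].

## Interface

Orientations are given as a rotation vector (axis times angle).
In Python, from workcell import ctrl, cams gives the robot as it stands.
- The arm moves only by the tool move_arm, never from a script. Its argument "steps" is a list of rows, each a list of 3 entries, a list of its own where there are three numbers: the shift along the tool's x, y, z in units of 25 mm (1.0 is 25 mm), then the turn about the tool's z in units of 5 degrees (1.0 is 5 degrees), then the closure, from 0 (fully open) to 1 (shut). A call has 1 to 20 rows; each row shifts and turns the commanded pose from where the row before left it, along the tool's axes as they then stand; what a row does not reach is not made up. A row lasts 1/12 s, in which the tool goes at most 41.7 mm and 7.16 degrees, less where a joint would pass 70% of its speed; a pose out of reach is approached as far as the arm can. A call is refused whole if a number of a shift passes 1 or a number of a turn 1, either way. A call with a gripper value outside its range is refused whole. The fingers move at their own pace and stop on an object; the grip force is fixed at half the most. Time passes only in rows, so rows that do not move let the fingers close. It gives the time, the measured TCP pose, the force, the opening and the grip force at its end, in the units of the state.
- ctrl.get_obs(): the state, without advancing time (a new reading comes with each control period).
- cams.get_image(name): name is "side" or "top" or "wrist"; returns a dict with "image" (480x640x3 uint8, red, green, blue), "camera_matrix" (3x3 intrinsics, pixels), "xyz" and "rotation" of the camera in the world; the wrist camera has in their place "mount" (4x4, takes a point from camera to tool coordinates, whose origin is the TCP and whose axes are the flange's). Camera axes: x right, y down, z forward; pixel columns grow to the right and rows downward; lengths in mm; the calibration is good to about 2 mm. A picture is of the moment at which its call begins: read the wrist's pose just before it. There is no depth.
- ctrl.close_job(): hands the job in; it is judged then, once.
Trained networks look in the newest picture that a camera, given by its name, has taken for a name from the list of things; names that differ only in an ending like _2 or _b are one class to them, and where a whole thing is asked for, a point or a joint stands for the part that bears it (a point fixed in the world has none). Each returns a list of dicts, best first, with "p" (0 to 1); they miss things now and then, are a little off and sometimes report something else, mostly with a low value. They report only what shows in the picture. A call takes as long as a camera call. They do not tell look-alikes from the thing itself.
- cams.boxes_of(camera, thing): "rect" ([centre column, centre row, width, height] in pixels, round what is visible of it).
- cams.cut_out(camera, thing): "pixels" (480x640 bool, what is visible of it) and "rect" ([centre column, centre row, width, height] in pixels, round what is visible of it).
The state is a dict: "t": time; "qpos": joint angles; "qvel": joint speeds; "joint_torque": joint torques, N m; "ee_pos": TCP position; "orientation": TCP orientation; "ft_force": force on the tool from outside, world axes, zero at the start; "moment": the same for the moment, N m; "width": finger opening in mm; "grasp_force": force on a finger pad.
Only numpy, scipy, OpenCV 4.12 (cv2) and the standard library are available. Lean on these libraries where they do the work, as an engineer would, in place of code of your own. Each camera call takes 0.05 s, during which the arm holds its last target. There are 200 camera calls.

## Task

The dark oiled roller at the foot of the sloping ramp is still wet: nothing may touch it and it must stay where it is. Park the pale roller higher up the same ramp: first lay the rubber cleaning stick that lies beside the roller squarely across the ramp on the blue band as a chock, then set the pale roller down across the ramp just uphill of the stick, without dropping it, so that it comes to rest against the stick. Do not disturb the bench brush or the wooden knob.

Things in the scene. Friction and masses are not known exactly. Their poses are not given: they have to be found in the camera images.
- ramp: Fixed plywood ramp, 260 (x) by 180 mm (y). Origin on the worktop under its middle; +x points uphill, z up. Its flat top rises 5 degrees: 18 mm above the worktop at x = -120 mm, 40 mm at the upper end, x = +129 mm. A lip 10 mm thick stands 20 mm above the top across the low foot, inner face at x = -120 mm; sides and upper end are open. Round things let go on it roll down.
- band (a point): On the ramp's top surface, at the middle of the blue painted band that runs across the ramp (40 mm wide along the slope, full ramp width). At ramp x = -15 mm, y = 0, z = 27 mm; its axes are parallel to the ramp's (level, not tilted).
- stick: Loose tan crepe rubber cleaning stick, a bar 34 mm wide (x), 170 mm long (y), 32 mm high (z), about 0.27 kg. Origin at the centre of its underside. Starts flat on the worktop left of the ramp, long side roughly across the robot's view. It does not slide on the ramp. (Another such stick lies far left at the back, part of the room.)
- pale_roller: Loose turned roller of pale wood, a plain cylinder 36 mm in diameter, 110 mm long along its y, about 80 g. Origin at its centre, on its axis. Starts lying on the worktop left of the ramp, long side roughly across the robot's view; it rolls freely (its x and z axes turn with it).
- oiled_roller: Loose dark brown roller, same size as the pale one, lying across the foot of the ramp against the lip; origin at its centre, y along its axis. Wet: not to be touched or moved.
- brush: Bystander: loose wooden bench brush with dark bristles, 290 (x) x 46 x 36 mm, left of the stick and roller; origin at the centre of its underside.
- knob: Bystander: loose turned wooden knob standing on its foot, 39 mm across, 37 mm high; origin at the centre of its underside.
Things that resemble listed ones, but are neither listed nor needed, are in the scene too. Of the things that look like the stick, take the one that is nearest to the robot's base at the start.

How it is judged:
By the outcome, as a careful person would: the job done as asked, in the order asked, and still so for the second after the job is handed in, with the robot touching nothing.
It also fails if it takes over 64 s, if anything falls off the work surface, if the arm or the gripper's body presses on something with over 40 N, if the wrist force passes 120 N, or if a joint passes its speed limit or range.

## Working session

There is one attempt and no reset: what is moved stays moved. The work goes in short steps, Python scripts to look and compute and a tool call to move; the robot and the scene stay as the last step left them, time stands still between calls to the robot, and variables do not carry over. Pictures are saved under pics/ and viewed, at most 10 in all, crops included, and the job is handed in when it is done.

Besides the shell and the picture viewer there is one more tool, called after "Call:" by a JSON object that holds its "name" and its "arguments", one argument or row to a line. move_arm: Moves the arm, as the interface text tells. Its arguments: {"type":"object","properties":{"steps":{"type":"array"}},"required":["steps"]}

```bash
mkdir -p pics
cat > h.py <<'E'
import numpy as np, cv2
from scipy.spatial.transform import Rotation as R
from workcell import ctrl, cams
def cam(name):
    o=ctrl.get_obs(); d=cams.get_image(name); K=np.array(d["camera_matrix"])
    if name=="wrist":
        M=np.array(d["mount"]); T=np.eye(4); T[:3,:3]=R.from_rotvec(o["orientation"]).as_matrix(); T[:3,3]=o["ee_pos"]
        T=T@M; return d["image"],K,T[:3,3],T[:3,:3]
    return d["image"],K,np.array(d["xyz"]),np.array(d["rotation"])
def back(uv,z,K,c,Rc):
    uv=np.atleast_2d(uv).astype(float); r=(Rc@np.linalg.inv(K)@np.c_[uv,np.ones(len(uv))].T).T
    return c+r*((z-c[2])/r[:,2])[:,None]
def proj(P,K,c,Rc):
    q=(K@Rc.T@(np.atleast_2d(P)-c).T).T; return q[:,:2]/q[:,2:]
def save(n,im): cv2.imwrite("pics/"+n,im[:,:,::-1])
E
python3 - <<'E'
from h import *
print(ctrl.get_obs())
for n in("top","side"):
    im,K,c,Rc=cam(n); Rc=np.array(Rc); save(n+"0.png",im); print(n,c.round(),Rc.shape)
    for t in("ramp","stick","pale_roller","oiled_roller","brush","knob"):
        for b in cams.cut_out(n,t):
            m=b["pixels"].astype(np.uint8); cs=cv2.findContours(m,0,2)[0]
            if not cs: continue
            k=max(cs,key=cv2.contourArea); r=cv2.minAreaRect(k); bx=cv2.boxPoints(r)
            zt={"stick":32,"pale_roller":18,"oiled_roller":38,"ramp":29,"brush":30,"knob":37}[t]
            print(n,t,round(b["p"],2),np.round(b["rect"]),back(r[0],zt,K,c,Rc)[0].round(),back(bx,zt,K,c,Rc)[:,:2].round().tolist())
E
```

```text
{'t': 0.0, 'qpos': array([-1.30699923e+00,  4.23823902e-01,  1.63069147e+00, -1.77589530e-05,
        1.08859903e+00, -1.90281819e-02]), 'qvel': array([ 8.72238465e-04, -1.02302781e-03,  1.34118065e-03, -2.91586795e-04,
       -3.73607696e-04,  7.87888032e-05]), 'joint_torque': array([-2.32411316e-03, -5.44628191e+01, -2.73663604e+01,  6.42283098e-02,
        2.27142626e-02, -1.31483412e-04]), 'ee_pos': array([ 174.27600693, -599.62884562,  221.91169975]), 'orientation': array([-3.10873769e+00, -4.42581921e-01,  3.16179494e-04]), 'ft_force': array([-0.2838713 , -0.00070127,  0.1288953 ]), 'moment': array([ 0.00707151, -0.03585124,  0.01105265]), 'grasp_force': 0.0, 'width': 87.8903395686696}
top [ 320.  377. 1493.] (3,)Traceback (most recent call last):
  File "<stdin>", line 11, in <module>
  File "h.py", line 12, in back
    return c+r*((z-c[2])/r[:,2])[:,None]
                         ~^^^^^
IndexError: too many indices for array: array is 1-dimensional, but 2 were indexed
```

View pics/top0.png

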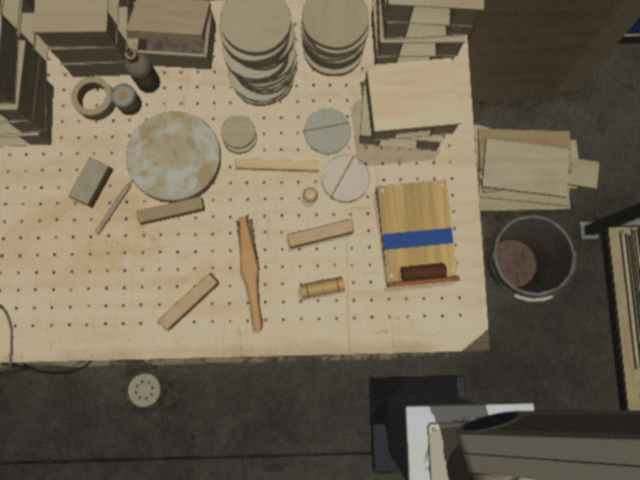

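The top picture shows the ramp at (417,233) with the dark roller at (424,271) on its foot and the blue band at (418,239). Stick-like things are at (320,233), (188,300) and (170,210). The pale roller is at (321,288), the brush at (250,272) and the knob probably at (310,195).

```bash
sed -i 's/,np.array(d\["rotation"\])/,R.from_rotvec(d["rotation"]).as_matrix() if np.size(d["rotation"])==3 else np.array(d["rotation"])/' h.py
python3 - <<'E'
from h import *
for n in("top","side"):
    im,K,c,Rc=cam(n); save(n+"1.png",im); print(n,c.round())
    if n=="top":
        g=cv2.resize(im[150:350,150:470],None,fx=2.5,fy=2.5,interpolation=2); save("crop1.png",g)
    for t in("ramp","stick","pale_roller","oiled_roller","brush","knob"):
        for b in cams.cut_out(n,t):
            m=b["pixels"].astype(np.uint8); cs=cv2.findContours(m,0,2)[0]
            if not cs: continue
            k=max(cs,key=cv2.contourArea); r=cv2.minAreaRect(k); bx=cv2.boxPoints(r)
            zt={"stick":32,"pale_roller":18,"oiled_roller":38,"ramp":29,"brush":30,"knob":37}[t]
            print(n,t,round(b["p"],2),np.round(b["rect"]),back(r[0],zt,K,c,Rc)[0].round(),back(bx,zt,K,c,Rc)[:,:2].round().tolist())
    if n=="top":
        m=(im[:,:,2].astype(int)>im[:,:,0]+50).astype(np.uint8); m[:, :370]=0; m[:,470:]=0; m[:210]=0;m[270:]=0
        k=max(cv2.findContours(m,0,2)[0],key=cv2.contourArea); r=cv2.minAreaRect(k); print("band",back(r[0],27,K,c,Rc),back(cv2.boxPoints(r),27,K,c,Rc)[:,:2].round().tolist())
E
```

```text
top [ 320.  377. 1493.]
top ramp 0.97 [418. 236.  88. 107.] [579. 114.  29.] [[706.0, 215.0], [721.0, 24.0], [455.0, 15.0], [441.0, 200.0]]
top stick 0.69 [188. 301.  58.  50.] [417. 694.  32.] [[376.0, 768.0], [488.0, 646.0], [459.0, 619.0], [347.0, 742.0]]
top stick 0.61 [322. 234.  61.  25.] [584. 363.  32.] [[585.0, 449.0], [624.0, 284.0], [582.0, 275.0], [545.0, 440.0]]
top stick 0.17 [323. 287.  44.  24.] [445. 361.  32.] [[454.0, 419.0], [474.0, 309.0], [436.0, 303.0], [417.0, 412.0]]
top pale_roller 0.77 [322. 285.  48.  25.] [447. 361.  18.] [[458.0, 419.0], [475.0, 308.0], [437.0, 302.0], [420.0, 413.0]]
top oiled_roller 0.81 [423. 271.  44.  18.] [478. 106.  38.] [[492.0, 164.0], [500.0, 49.0], [464.0, 48.0], [456.0, 162.0]]
top oiled_roller 0.69 [419. 235.  84. 107.] [578. 117.  38.] [[702.0, 220.0], [722.0, 33.0], [456.0, 17.0], [439.0, 199.0]]
top brush 0.62 [250. 275.  29. 118.] [486. 540.  30.] [[631.0, 585.0], [637.0, 537.0], [346.0, 497.0], [340.0, 544.0]]
top knob 0.65 [309. 195.  13.  19.] [686. 386.  37.] [[686.0, 411.0], [712.0, 384.0], [686.0, 361.0], [660.0, 3
[... 421 characters left out ...]
26. 637.  32.] [[358.0, 649.0], [352.0, 797.0], [492.0, 626.0], [486.0, 509.0]]
side pale_roller 0.86 [271. 262.  20.  42.] [447. 351.  18.] [[411.0, 445.0], [450.0, 461.0], [478.0, 271.0], [445.0, 260.0]]
side pale_roller 0.7 [350. 320. 197.  88.] [586. 105.  18.] [[417.0, 229.0], [762.0, 261.0], [714.0, 11.0], [460.0, -8.0]]
side oiled_roller 0.89 [272. 314.  26.  59.] [476.  96.  38.] [[446.0, 191.0], [487.0, 189.0], [501.0, 20.0], [468.0, 21.0]]
side oiled_roller 0.75 [345. 258.  40.  44.] [586. 300.  38.] [[541.0, 392.0], [582.0, 461.0], [624.0, 222.0], [590.0, 178.0]]
side brush 0.77 [298. 225. 127.  21.] [489. 502.  30.] [[336.0, 572.0], [633.0, 567.0], [626.0, 440.0], [360.0, 443.0]]
```

View pics/crop1.png

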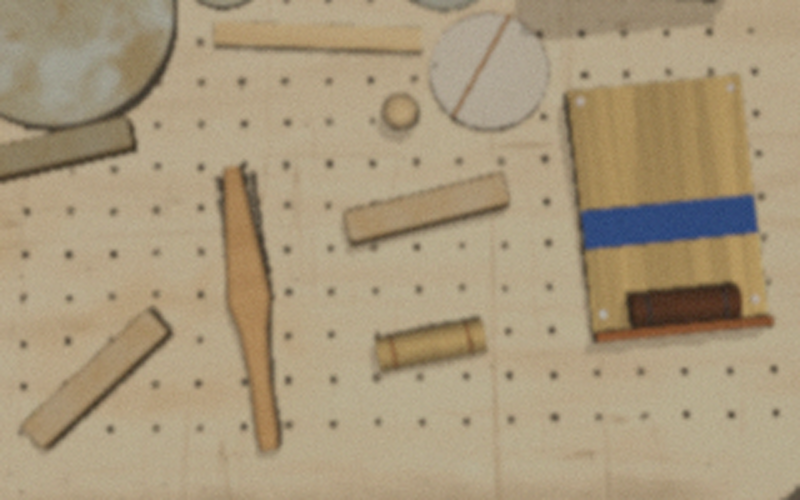

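View pics/side1.png

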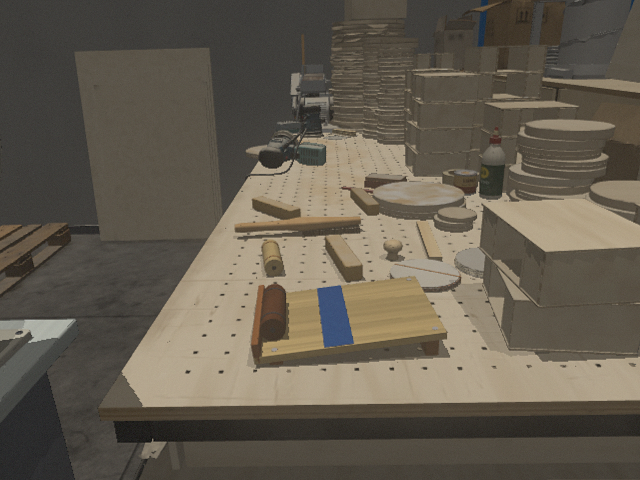

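Could be taken for the stick: (320,233), beside the roller and nearest to the base at 0.69 m; (188,300), at 0.81 m; and (170,210), greyish at the back. I choose (320,233), which the crop and the side view at (344,256) confirm. The pale roller is at (321,288) in the top view and (271,262) in the side view. First I turn the tool.

Call:
{"name": "move_arm", "arguments": {
  "steps": [
    [[0,0,0],-1,0],
    [[0,0,0],-1,0],
    [[0,0,0],-1,0],
    [[0,0,0],-1,0],
    [[0,0,0],-1,0],
    [[0,0,0],-1,0],
    [[0,0,0],-1,0],
    [[0,0,0],-1,0],
    [[0,0,0],-1,0],
    [[0,0,0],-1,0],
    [[0,0,0],-1,0],
    [[0,0,0],-1,0],
    [[0,0,0],-1,0],
    [[0,0,0],-1,0],
    [[0,0,0],-1,0],
    [[0,0,0],-1,0],
    [[0,0,0],-1,0],
    [[0,0,0],-0.4,0]
  ]
}}

```text
t: 2.3
ee_pos: [174.4, -600.1, 222.7]
orientation: [-1.946, -2.467, 0.0]
ft_force: [0.1, 0.7, 0.3]
width: 87.8
grasp_force: 0.0
```

Call:
{"name": "move_arm", "arguments": {
  "steps": [
    [[1,1,0],0,0.3],
    [[1,1,0],0,0.3],
    [[1,1,0],0,0.3],
    [[1,1,0],0,0.3],
    [[1,1,0],0,0.3],
    [[1,1,0],0,0.3],
    [[1,1,0],0,0.3],
    [[1,1,0],0,0.3],
    [[1,1,0],0,0.3],
    [[1,1,0],0,0.3],
    [[1,1,0],0,0.3],
    [[1,1,0],0,0.3],
    [[1,1,0],0,0.3],
    [[1,1,0],0,0.3],
    [[1,1,0],0,0.3],
    [[1,1,0],0,0.3],
    [[1,1,0],0,0.3],
    [[1,1,0],0,0.3],
    [[1,1,0],0,0.3],
    [[1,1,0],0,0.3]
  ]
}}

```text
t: 3.97
ee_pos: [547.8, 2.6, 222.9]
orientation: [1.951, 2.462, 0.0]
ft_force: [0.5, -0.8, 0.5]
width: 61.1
grasp_force: 0.0
```

Call:
{"name": "move_arm", "arguments": {
  "steps": [
    [[1,0.2,0],0,0.3],
    [[1,0.2,0],0,0.3],
    [[1,0.2,0],0,0.3],
    [[1,0.2,0],0,0.3],
    [[0,0,0],0,0.3],
    [[0,0,0],0,0.3]
  ]
}}

```text
t: 4.47
ee_pos: [543.5, 103.7, 222.7]
orientation: [1.948, 2.464, -0.0]
ft_force: [0.1, -0.5, 0.1]
width: 61.3
grasp_force: 0.0
```

```bash
cat >> h.py <<'E'
from scipy.optimize import minimize
def st():
    o=ctrl.get_obs(); m=R.from_rotvec(o["orientation"]).as_matrix()
    return o["ee_pos"],np.degrees(np.arctan2(m[1,0],m[0,0])),o
def box(lx,ly,z0,z1): return np.array([[sx*lx/2,sy*ly/2,z] for sx in(-1,1) for sy in(-1,1) for z in(z0,z1)])
a=np.linspace(0,2*np.pi,24)
CYL=np.array([[18*np.cos(t),y,18+18*np.sin(t)] for t in a for y in(-55,55)])
RAMP=np.array([[x,y,z] for y in(-90,90) for x,z in((-130,0),(-130,38),(-120,38),(129,40),(129,30))])
SLOPE=lambda x:27+(x+15)*np.tan(np.radians(5))
BAND=np.array([[x,y,SLOPE(x)] for x,y in((-34.92,-90),(-34.92,90),(4.92,90),(4.92,-90))])
def place(P,p): return P@R.from_euler('z',p[2],degrees=True).as_matrix().T+[p[0],p[1],0]
def fit(P,mask,p0,K,c,Rc):
    m=cv2.GaussianBlur(mask.astype(np.float32),(0,0),1.5)
    def f(p):
        h=cv2.convexHull(proj(place(P,p),K,c,Rc).astype(np.float32)); g=np.zeros(mask.shape,np.uint8)
        cv2.fillConvexPoly(g,np.round(h*256).astype(np.int32),255,8,8)
        g=cv2.GaussianBlur(g.astype(np.float32)/255,(0,0),1.5); return np.abs(g-m).sum()/max(m.sum(),1)
    s=np.array([[0,0,0],[12,0,0],[0,12,0],[0,0,6]])+np.array(p0,float)-[4,4,2]
    r=minimize(f,p0,method="Nelder-Mead",options=dict(initial_simplex=s,xatol=.05,fatol=1e-5,maxiter=400)); return r.x.round(1),round(r.fun,3)
def blue(im):
    i=im.astype(int); m=((i[:,:,2]>i[:,:,0]+35)&(i[:,:,2]>i[:,:,1]+15)).astype(np.uint8); n,l,s,_=cv2.connectedComponentsWithStats(m)
    return l==1+np.argmax(s[1:,4]) if n>1 else m>0
E
python3 - <<'E'
from h import *
print(st()[:2])
im,K,c,Rc=cam("wrist"); save("w1.png",im); b=blue(im); print(b.sum())
print("wrist band",fit(BAND,b,[579,116,4],K,c,Rc))
for t,P,p in(("stick",box(34,170,0,32),[587,363,13]),("pale_roller",CYL,[447,361,9])):
  for n in ("wrist","top"):
    if n=="top": im,K,c,Rc=cam(n)
    for d in cams.cut_out(n,t): 
        print(n,t,d["p"],np.round(d["rect"]),fit(P,d["pixels"],p,K,c,Rc) if n=="top" else "")
im,K,c,Rc=cam("top"); b=blue(im); b[:, :370]=0; print("top band",fit(BAND,b,[579,116,4],K,c,Rc))
d=cams.cut_out("top","ramp")[0]["pixels"]; print("top ramp",fit(RAMP,d,[579,116,4],K,c,Rc))
E
```

```text
(array([543.54473084, 103.67045923, 222.69079797]), np.float64(103.34832309140397))
5814
wrist band (array([581.8, 112.8,   4.2]), np.float64(0.086))
wrist stick 0.57 [419.  29.  49.  58.] 
wrist stick 0.35 [255. 195.  43. 114.] 
top stick 0.96 [320. 233.  64.  28.] (array([584.7, 363.7,  13. ]), np.float64(0.136))
top stick 0.56 [249. 276.  30. 118.] (array([583.1, 359. ,  17.1]), np.float64(1.683))
top pale_roller 0.57 [323. 287.  42.  22.] (array([446.6, 360.2,   8.1]), np.float64(0.157))
top band (array([581.8, 115.6,   3.7]), np.float64(3.777))
top ramp (array([581.1, 117.2,   4.3]), np.float64(0.544))
```

View pics/w1.png

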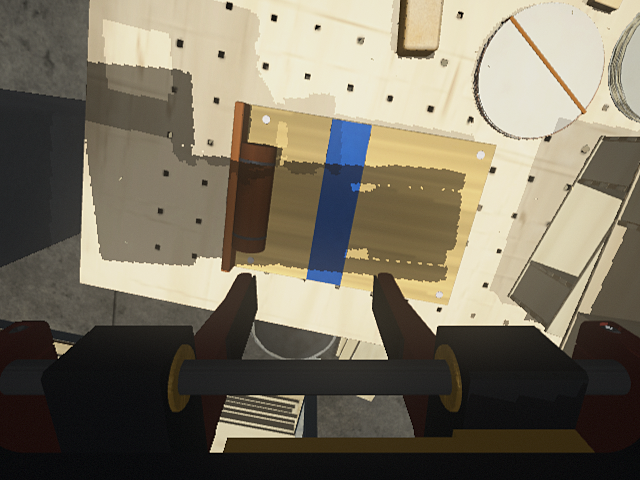

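The wrist view shows the ramp with the blue band from (350,120) to (325,285), the oiled roller at (255,195), and the stick's end at (419,29). The band fits from the wrist and top cameras agree: ramp at about (581.5,114.5), yaw 4.2°.

Call:
{"name": "move_arm", "arguments": {
  "steps": [
    [[1,0.4,0],0,0.3],
    [[1,0.4,0],0,0.3],
    [[1,0.4,0],0,0.3],
    [[1,0.4,0],0,0.3],
    [[0.7,0.4,0],0,0.3],
    [[0,0,0],0,0.3],
    [[0,0,0],0,0.3]
  ]
}}

```text
t: 5.5
ee_pos: [565.4, 229.0, 222.4]
orientation: [1.949, 2.464, -0.001]
ft_force: [-0.8, -0.5, -0.1]
width: 61.6
grasp_force: 0.0
```

Run:
```python
from h import *
print(st()[:2])
im,K,c,Rc=cam("wrist"); save("w2.png",im)
for t,P,p in(("stick",box(34,170,0,32),[585,363,13]),("pale_roller",CYL,[447,361,9])):
    for d in cams.cut_out("wrist",t): print(t,d["p"],np.round(d["rect"]),fit(P,d["pixels"],p,K,c,Rc))
```

```text
(array([565.43627415, 228.9578544 , 222.40085084]), np.float64(103.28876353823591))
stick 0.64 [365.  88.  45. 175.] (array([585.8, 362.6,  12.8]), np.float64(0.059))
pale_roller 0.87 [226.  58.  39. 115.] (array([448. , 360.1,  10.8]), np.float64(0.02))
```

View pics/w2.png

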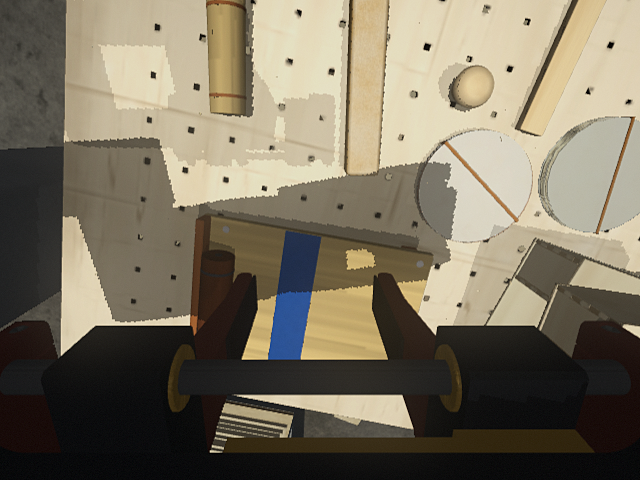

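The wrist view shows the stick at (365,88), the roller at (228,58) and the knob at (473,87), clear of the fingers. The fits are good, so I go over the stick and descend to TCP z of about 7.

Call:
{"name": "move_arm", "arguments": {
  "steps": [
    [[1,0.4,0],0.1,0.3],
    [[1,0.4,0],0,0.3],
    [[1,0.4,0],0,0.3],
    [[1,0.4,0],0,0.3],
    [[1,0.4,0],0,0.3],
    [[0,0,1],0,0.3],
    [[0,0,1],0,0.3],
    [[0,0,1],0,0.3],
    [[0,0,1],0,0.3],
    [[0,0,1],0,0.3],
    [[0,0,0],0,0.3],
    [[0,0,0],0,0.3]
  ]
}}

```text
t: 6.65
ee_pos: [585.9, 360.0, 96.7]
orientation: [-1.963, -2.452, 0.005]
ft_force: [0.8, 0.7, -0.4]
width: 61.7
grasp_force: 0.0
```

Call:
{"name": "move_arm", "arguments": {
  "steps": [
    [[0.1,0,1],0,0.3],
    [[0,0,1],0,0.3],
    [[0,0,0.8],0,0.3],
    [[0,0,0.5],0,0.3],
    [[0,0,0.3],0,0.3],
    [[0,0,0],0,0.3],
    [[0,0,0],0,0.7],
    [[0,0,0],0,1],
    [[0,0,0],0,1],
    [[0,0,0],0,1],
    [[0,0,0],0,1],
    [[0,0,0],0,1],
    [[0,0,0],0,1],
    [[0,0,0],0,1]
  ]
}}

```text
t: 7.82
ee_pos: [586.0, 364.1, 8.6]
orientation: [-1.962, -2.453, -0.0]
ft_force: [-1.6, -0.9, 5.5]
width: 34.0
grasp_force: 30.0
```

Call:
{"name": "move_arm", "arguments": {
  "steps": [
    [[0,0,-0.5],0,1],
    [[0,0,-1],0,1],
    [[0,0,-1],0,1],
    [[0,0,-1],0,1],
    [[0,0,-1],0,1],
    [[0,0,-0.5],0.5,1],
    [[0,0,0],0.6,1],
    [[0,0,0],0.6,1],
    [[0,0,0],0,1],
    [[0,0,0],0,1]
  ]
}}

```text
t: 8.65
ee_pos: [585.7, 363.8, 132.9]
orientation: [-2.137, -2.303, 0.0]
ft_force: [0.0, -1.7, -2.5]
width: 34.0
grasp_force: 30.0
```

Call:
{"name": "move_arm", "arguments": {
  "steps": [
    [[-0.5,-0.1,0],0,1],
    [[-1,-0.2,0],0,1],
    [[-1,-0.2,0],0,1],
    [[-1,-0.1,0],0,1],
    [[-1,-0.1,0],0,1],
    [[-1,-0.2,0],0,1],
    [[-1,-0.1,0],0,1],
    [[-1,-0.2,0],0,1],
    [[-1,-0.1,0],0,1],
    [[-1,-0.1,0],0,1],
    [[-0.4,-0.1,0],0,1],
    [[0,0,0],0,1],
    [[0,0,0],0,1],
    [[0,0,0],0,1]
  ]
}}

```text
t: 9.82
ee_pos: [566.8, 115.1, 132.8]
orientation: [-2.138, -2.302, -0.001]
ft_force: [-0.2, -0.6, -3.2]
width: 33.5
grasp_force: 30.0
```

Run:
```python
from h import *
p,y,o=st(); print(p,y,o["width"],o["grasp_force"])
im,K,c,Rc=cam("wrist"); save("w3.png",im)
b=proj([[*place(np.array([[0,s,0.]]),[566.7,113.2,4.2])[0][:2],27] for s in(-90,0,90)],K,c,Rc); print(b)
```

```text
[566.8278496  115.1069405  132.76185368] 94.23261625937307 33.506834544648804 29.998516738414764
[[312.88576486 331.42580661]
 [312.72862686 236.71884028]
 [312.5387494  122.27982141]]
```

View pics/w3.png

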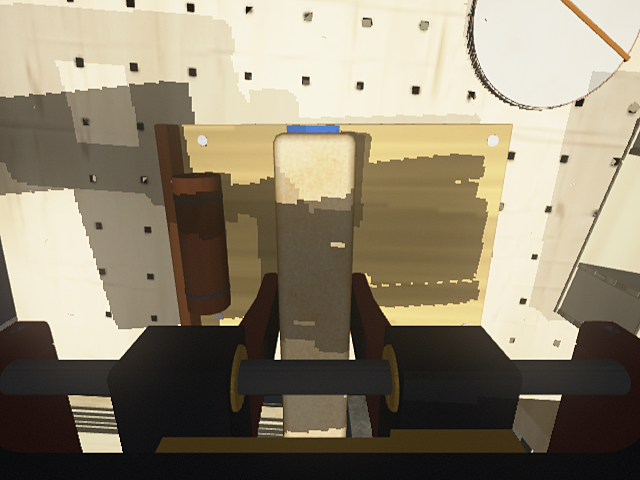

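The wrist view shows the held stick parallel to the blue band, whose end shows at (313,128) against a predicted (312.5,122). The ramp's left edge is level in the picture, so the alignment is good. I lower the stick.

Call:
{"name": "move_arm", "arguments": {
  "steps": [
    [[0,0,1],0,1],
    [[0,0,1],0,1],
    [[0,0,0.8],0,1],
    [[0,0,0.6],0,1],
    [[0,0,0.3],0,1],
    [[0,0,0],0,1],
    [[0,0,0],0,1],
    [[0,0,0],0,1]
  ]
}}

```text
t: 10.53
ee_pos: [567.5, 115.0, 41.1]
orientation: [2.137, 2.301, 0.002]
ft_force: [0.3, 0.4, -1.5]
width: 34.3
grasp_force: 30.0
```

Call:
{"name": "move_arm", "arguments": {
  "steps": [
    [[-0.04,0,0.06],0,1],
    [[0,0,0.05],0,1],
    [[0,0,0.04],0,1],
    [[0,0,0],0,1],
    [[0,0,0],0,1]
  ]
}}

```text
t: 10.95
ee_pos: [567.3, 113.4, 37.3]
orientation: [2.138, 2.301, 0.002]
ft_force: [-1.3, 0.0, 5.2]
width: 34.4
grasp_force: 30.0
```

Contact felt. I release to a part opening and lift.

Call:
{"name": "move_arm", "arguments": {
  "steps": [
    [[0,0,0],0,0.57],
    [[0,0,0],0,0.5],
    [[0,0,0],0,0.47],
    [[0,0,0],0,0.47],
    [[0,0,0],0,0.47],
    [[0,0,-0.3],0,0.47],
    [[0,0,-0.6],0,0.47],
    [[0,0,-1],0,0.47],
    [[0,0,-1],0,0.47],
    [[0,0,-1],0,0.47],
    [[0,0,-1],0,0.47],
    [[0,0,-1],0,0.47],
    [[0,0,0],0,0.47],
    [[0,0,0],0,0.47]
  ]
}}

```text
t: 12.12
ee_pos: [567.8, 113.6, 185.9]
orientation: [2.137, 2.3, 0.005]
ft_force: [1.1, 0.5, -0.4]
width: 46.6
grasp_force: 0.0
```

Run:
```python
from h import *
p,y,o=st(); print(p,y,o["width"])
for n in("wrist","top"):
    im,K,c,Rc=cam(n); save(n+"4.png",im)
    P=box(34,170,0,32)@R.from_euler('y',-5,degrees=True).as_matrix().T+[0,0,27]
    for d in cams.cut_out(n,"stick")[:2]: print(n,"stick",d["p"],np.round(d["rect"]),fit(P,d["pixels"],[566,113,4],K,c,Rc))
    for d in cams.cut_out(n,"pale_roller")[:1]: print(n,d["p"],np.round(d["rect"]),fit(CYL,d["pixels"],[448,360,10],K,c,Rc))
```

```text
[567.76990207 113.59281908 185.85726075] 94.20740387392001 46.61184236763391
wrist stick 0.78 [310. 224.  42. 186.] (array([569. , 110.6,   3.9]), np.float64(0.043))
top stick 0.84 [188. 301.  62.  54.] (array([566.4,  83.2,  19.2]), np.float64(1.95))
top stick 0.83 [404. 238.  36.  13.] (array([566.2, 113.8,   4.3]), np.float64(0.949))
top 0.69 [323. 287.  44.  21.] (array([446.3, 360.9,  11.4]), np.float64(0.074))
```

View pics/wrist4.png

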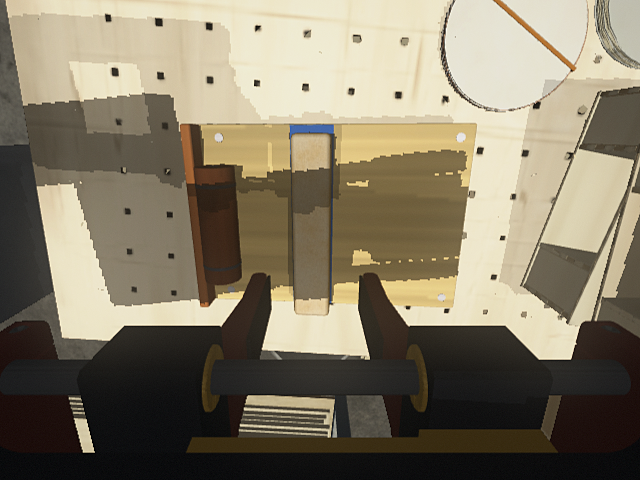

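The stick lies on the band, centred at (312,224) in the picture, with a blue sliver on both sides and well clear of the oiled roller at (218,225). Next is the pale roller.

Call:
{"name": "move_arm", "arguments": {
  "steps": [
    [[0,0,0],-0.7,0.3],
    [[0,0,0],-0.6,0.3],
    [[1,-0.3,0],0,0.3],
    [[1,-0.3,0],0,0.3],
    [[1,-0.3,0],0,0.3],
    [[1,-0.3,0],0,0.3],
    [[1,-0.3,0],0,0.3],
    [[1,-0.3,0],0,0.3],
    [[1,-0.3,0],0,0.3],
    [[1,-0.3,0],0,0.3],
    [[1,-0.2,0],0,0.3],
    [[1,-0.2,0],0,0.3],
    [[0.6,-0.1,0],0,0.3],
    [[0,0,1],0,0.3],
    [[0,0,1],0,0.3],
    [[0,0,1],0,0.3],
    [[0,0,0.8],0,0.3],
    [[0,0,0],0,0.3],
    [[0,0,0],0,0.3],
    [[0,0,0],0,0.3]
  ]
}}

```text
t: 14.08
ee_pos: [446.7, 360.6, 89.4]
orientation: [2.005, 2.419, 0.001]
ft_force: [0.4, -1.0, 0.1]
width: 61.5
grasp_force: 0.0
```

Call:
{"name": "move_arm", "arguments": {
  "steps": [
    [[0,0,1],0,0.3],
    [[0,0,1],0,0.3],
    [[0,0,0.7],0,0.3],
    [[0,0,0.4],0,0.3],
    [[0,0,0.24],0,0.3],
    [[0,0,0],0,0.3],
    [[0,0,0],0,0.3],
    [[0,0,0],0,0.5],
    [[0,0,0],0,0.55],
    [[0,0,0],0,0.6],
    [[0,0,0],0,1],
    [[0,0,0],0,1],
    [[0,0,0],0,1],
    [[0,0,0],0,1],
    [[0,0,0],0,1]
  ]
}}

```text
t: 15.33
ee_pos: [446.6, 360.5, 5.9]
orientation: [2.005, 2.419, 0.001]
ft_force: [-1.3, -1.3, 6.0]
width: 35.4
grasp_force: 30.0
```

Call:
{"name": "move_arm", "arguments": {
  "steps": [
    [[0,0,-0.5],0,1],
    [[0,0,-1],0,1],
    [[0,0,-1],0,1],
    [[0,0,-1],0,1],
    [[0,0,-1],0,1],
    [[0,0,-1],0.7,1],
    [[0,0,-0.5],0.6,1],
    [[0,0,0],0,1],
    [[0,0,0],0,1]
  ]
}}

```text
t: 16.08
ee_pos: [446.5, 360.4, 156.2]
orientation: [2.136, 2.303, 0.002]
ft_force: [-0.3, -0.2, -1.3]
width: 35.4
grasp_force: 30.0
```

Call:
{"name": "move_arm", "arguments": {
  "steps": [
    [[-0.5,0.4,0],0,1],
    [[-1,0.6,0],0,1],
    [[-1,0.6,0],0,1],
    [[-1,0.6,0],0,1],
    [[-1,0.6,0],0,1],
    [[-1,0.6,0],0,1],
    [[-1,0.6,0],0,1],
    [[-1,0.6,0],0,1],
    [[-1,0.6,0],0,1],
    [[-1,0.6,0],0,1],
    [[-0.8,0.6,0],0,1],
    [[0,0,0],0,1],
    [[0,0,0],0,1],
    [[0,0,0],0,1]
  ]
}}

```text
t: 17.25
ee_pos: [623.4, 115.3, 153.9]
orientation: [-2.136, -2.3, 0.003]
ft_force: [-0.3, 0.8, -1.4]
width: 35.6
grasp_force: 30.0
```

Run:
```python
from h import *
p,y,o=st(); print(p,y,o["width"],o["grasp_force"])
im,K,c,Rc=cam("wrist"); save("w5.png",im)
P=box(34,170,0,32)@R.from_euler('y',-5,degrees=True).as_matrix().T+[0,0,27]
for d in cams.cut_out("wrist","stick")[:2]: print("stick",d["p"],np.round(d["rect"]),fit(P,d["pixels"],[567,113,4],K,c,Rc))
```

```text
[623.41937904 115.33315949 153.88243228] 94.23206860356287 35.591265903931074 29.978604912757874
stick 0.82 [240. 228.  58. 199.] (array([569.3, 109.6,   3.3]), np.float64(0.272))
```

View pics/w5.png

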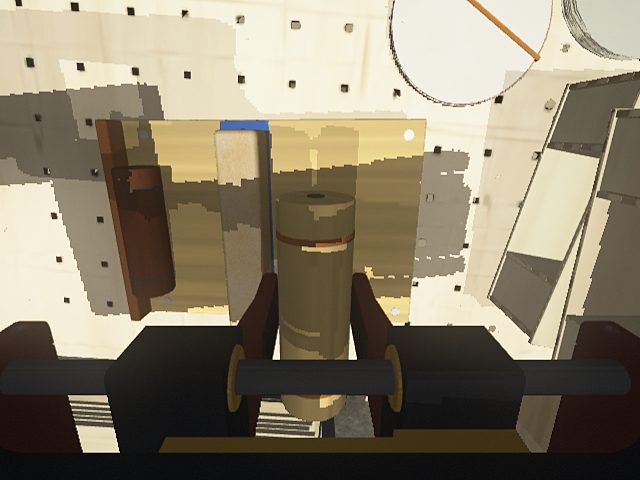

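The wrist view shows the roller held parallel to and uphill of the stick at (243,225). I shift 3 mm uphill and lower; contact is expected at TCP z of about 38.

Call:
{"name": "move_arm", "arguments": {
  "steps": [
    [[0,0.12,0],0,1],
    [[0,0,1],0,1],
    [[0,0,1],0,1],
    [[0,0,1],0,1],
    [[0,0,0.8],0,1],
    [[0,0,0.4],0,1],
    [[0,0,0.2],0,1],
    [[0,0,0],0,1],
    [[0,0,0],0,1],
    [[0,0,0],0,1]
  ]
}}

```text
t: 18.18
ee_pos: [628.8, 115.8, 46.8]
orientation: [2.137, 2.301, 0.003]
ft_force: [1.1, 0.7, -1.4]
width: 35.1
grasp_force: 30.0
```

Call:
{"name": "move_arm", "arguments": {
  "steps": [
    [[0,-0.08,0.12],0,1],
    [[0,0,0.1],0,1],
    [[0,0,0.05],0,1],
    [[0,0,0],0,1],
    [[0,0,0],0,1]
  ]
}}

```text
t: 18.6
ee_pos: [625.8, 115.3, 38.7]
orientation: [-2.139, -2.301, 0.0]
ft_force: [0.5, -0.5, -0.7]
width: 35.2
grasp_force: 30.0
```

Call:
{"name": "move_arm", "arguments": {
  "steps": [
    [[0,0,0.04],0,1],
    [[0,0,0],0,1],
    [[0,0,0],0,1]
  ]
}}

```text
t: 18.85
ee_pos: [626.0, 115.3, 38.4]
orientation: [2.138, 2.301, 0.0]
ft_force: [-1.7, -0.3, 5.3]
width: 35.3
grasp_force: 30.0
```

Contact. I open slightly so the roller rests on the downhill finger, then lift slowly.

Call:
{"name": "move_arm", "arguments": {
  "steps": [
    [[0,0,0],0,0.57],
    [[0,0,0],0,0.55],
    [[0,0,0],0,0.53],
    [[0,0,0],0,0.53],
    [[0,0,0],0,0.53],
    [[0,0,0],0,0.53],
    [[0,0,0],0,0.53]
  ]
}}

```text
t: 19.43
ee_pos: [625.8, 115.3, 37.6]
orientation: [-2.138, -2.301, 0.0]
ft_force: [-0.6, -0.1, 0.3]
width: 41.5
grasp_force: 0.0
```

Call:
{"name": "move_arm", "arguments": {
  "steps": [
    [[0,0,-0.1],0,0.53],
    [[0,0,-0.2],0,0.53],
    [[0,0,-0.3],0,0.53],
    [[0,0,-0.3],0,0.53],
    [[0,0,-0.4],0,0.53],
    [[0,0,-0.5],0,0.53],
    [[0,0,-1],0,0.53],
    [[0,0,-1],0,0.53],
    [[0,0,-1],0,0.53],
    [[0,0,-1],0,0.53],
    [[0,0,-1],0,0.53],
    [[0,0,0],0,0.53],
    [[0,0,0],0,0.53],
    [[0,0,0],0,0.53],
    [[0,0,0],0,0.53],
    [[0,0,0],0,0.53],
    [[0,0,0],0,0.53]
  ]
}}

```text
t: 20.85
ee_pos: [625.1, 115.2, 206.5]
orientation: [-2.138, -2.3, 0.003]
ft_force: [-0.7, -0.5, -0.6]
width: 41.5
grasp_force: 0.0
```

Run:
```python
from h import *
p,y,o=st(); print(p,y,o["width"],o["t"])
im,K,c,Rc=cam("wrist"); save("w6.png",im)
P=box(34,170,0,32)@R.from_euler('y',-5,degrees=True).as_matrix().T+[0,0,27]
for d in cams.cut_out("wrist","stick")[:2]: print("stick",d["p"],np.round(d["rect"]),fit(P,d["pixels"],[567,113,4],K,c,Rc))
for d in cams.cut_out("wrist","pale_roller")[:2]: print(d["p"],np.round(d["rect"]),fit(CYL+[0,0,30],d["pixels"],[603,113,4],K,c,Rc))
im,K,c,Rc=cam("side"); save("side6.png",cv2.resize(im[180:380,200:480],None,fx=2.8,fy=2.8))
```

```text
[625.14603584 115.22275323 206.50014176] 94.20355454181095 41.47454028810634 20.85
stick 0.66 [251. 216.  46. 177.] (array([569. , 109.8,   3. ]), np.float64(0.282))
0.71 [290. 218.  38. 119.] (array([602.4, 112.2,   3.9]), np.float64(0.047))
```

View pics/w6.png

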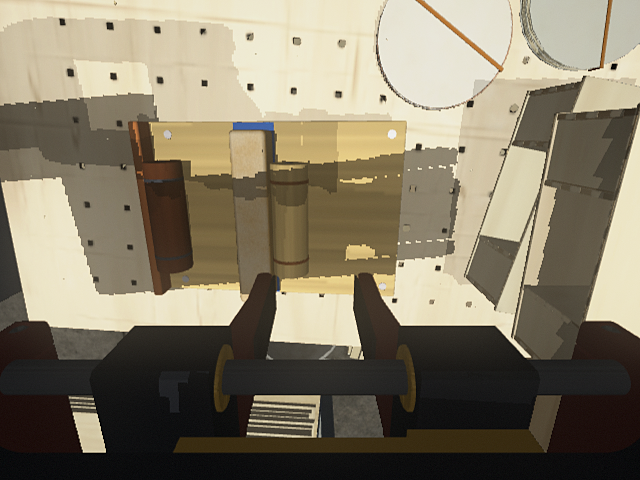

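View pics/side6.png

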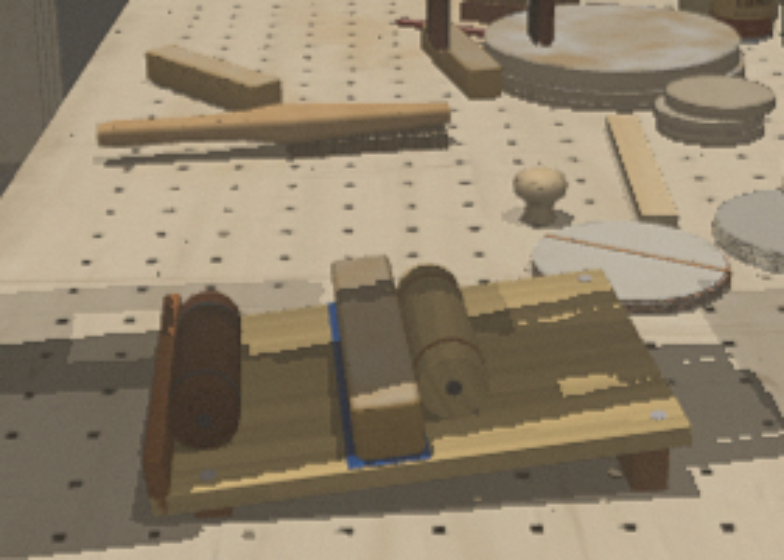

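The roller at (290,218) rests against the stick at (253,210) in the wrist view. The side view shows the stick flat on the band, and the oiled roller, brush and knob where they were.

```bash
python3 -c "
from h import *
print(ctrl.close_job())"
```

```text
the job is handed in; nothing more can be done
None
```

The job is handed in: the stick lies across the ramp on the blue band, the pale roller rests against its uphill side, and the last pictures show the oiled roller, brush and knob where they were.

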